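Open the bench centrifuge and snap its rotor onto the drive

TASK

Swing the small centrifuge's clear lid fully up, then fetch its loose rotor from the bench and press it down onto the drive socket in the bowl until it snaps home. Do not let go at the end: finish with the gripper still on the rotor, pushing it down into its seat with about 10 newtons or a little more, and leave the other things on the bench where they stand.

Things in the scene. Friction and masses are not known exactly. Their poses are not given: they have to be found in the camera images.
- centrifuge: white bench centrifuge, fixed; box 250 (x) x 220 (y) x 120 mm high, yaw varies. Origin on the bench under the middle of its round bowl; own z up, own x from the front (panel) to the hinge side. Casing spans x -150 to +100, y -110 to +110 mm. Bowl 134 mm across, open upward, floor at z 40 mm, deck at z 120 mm. The open lid stands on its +x side.
- seat: flat steel seat at the bottom of the drive socket in the middle of the bowl; origin at the centre of its top face, 46 mm above the bench, axes as the centrifuge. When the rotor is snapped home its underside rests here. The seat is rigid: pushing further down raises the force at once.
- lid (a joint): angle of the clear lid (rad): 0 shut, 1.75 fully up (at its stop). Starts shut or a little ajar (up to 0.2). Its hinge is stiff with friction, so it stays where it is left; moving it takes about 2 to 6 N at the handle.
- lid_handle (a point): middle of the lid's steel bar handle: round bar 11 mm thick, 90 mm long, parallel to the hinge, 35 mm off the lid's outer (upper) face, 170 mm from the hinge, 20 mm from the free edge. It turns between fingers that pinch it across from above, 162 mm high when shut. Gap to the lid 29 mm: on a steep lid open the fingers only about 25 mm. Axes turn with the lid.
- lid_hinge (a point): middle of the lid's hinge line, 85 mm behind (+x of the centrifuge) the bowl's centre, 121 mm above the bench; the line runs along centrifuge y. The lid is a clear plate 190 x 190 x 6 mm and swings up and away from the front; shut, its outer face is 6 mm above this line. Axes turn with the lid.
- rotor: loose aluminium rotor, 0.13 to 0.25 kg, upright on the bench, 90 mm across, 70 mm high. Origin at the centre of its underside, z up; any yaw fits. A disc (z 28 to 36 mm) carries six 15 mm tube pockets (36 mm radius, down to z 0). Under it the central drive stub, down to z 0, has a tapered lip 20 mm across. Snapped home, its origin lies on the seat's origin.
- tip_box: bystander: clear box with a yellow top and white tips, 100 x 70 x 63 mm, loose; origin at the centre of its underside. Leave it alone.
- jar: bystander: amber glass jar, 60 mm across, 85 mm high, loose; origin at the centre of its underside. Leave it alone.
- bottle: bystander: glass bottle with a blue cap, 72 mm across, 170 mm high, loose; origin at the centre of its underside. Leave it alone.
- socket_mouth (a point): centre of the mouth of the drive socket, 21 mm above the seat: a square steel block, 36 x 36 mm, with a round bore 22 mm across down to the seat and a 3 mm chamfer at the mouth.
- catches (a point): middle of the four sprung brass catch balls in the bore wall, 11.3 mm above the seat; they stand 3 mm into the bore. The rotor's stub meets them with its underside about 12 mm above the seat; forcing them apart takes a push of about 8 to 15 N; with the underside about 7 mm above the seat the force suddenly drops and they draw the stub down (up to about 12 N) towards the seat.
- rotor_knob (a point): on the rotor's axis, 58 mm above its underside: where to grip its round knob, 24 mm across, z 36 to 70 mm of the rotor, above the disc. Its flat top can be pushed on too.
Not all that is in view belongs to the job. Leave any black look-alike of the rotor alone.

How it is judged:
By the outcome, as a careful person would: the job done as asked, in the order asked, and still so for the second after the job is handed in, while the arm keeps its last pose, push and grip.
It also fails if it takes over 69 s, if anything falls off the work surface, if the arm or the gripper's body presses on something with over 40 N, if the wrist force passes 120 N, or if a joint passes its speed limit or range.

ROBOT

A 7-joint arm with a two-finger parallel gripper is mounted at the origin on the work surface. World frame = base frame: x ahead of the robot, y to its left, z up, the work surface at z = 0. Lengths are in mm, angles in rad, forces in N, time in s.
With the tool pointing down it reaches from about 350 to 900 mm from the base axis. Payload 19.9 kg.
Tool frame: the origin (TCP) lies midway between the tips of the shut fingers; the grasp point (between the pads) lies 19 mm behind it (pinch_z is the distance from the TCP to the grasp point, in mm); z points along the fingers, y is the line along which they close (so a half turn about z gives the same grasp; the last joint's range is limited). The gripper opens to 94 mm and grips with 3 to 60 N. Pads are 16 mm wide; open, the fingers measure 119 mm over their backs; the gripper's body (75 mm by 177 mm) begins 78 mm behind the grasp point.
Start: joints at [1.141, 0.417, -0.01, 1.614, 0.005, 1.111, -0.053], TCP at [236.916, -578.334, 205.425] pointing down, gripper open.
Joint ranges: [-2.81, 2.81], [-0.39, 2.02], [-1.27, 1.25], [0.06, 2.57], [-1.19, 4.33], [0.19, 2], [-2.82, 2.82]. Speed limits (rad/s): [1.89, 1.89, 2.39, 2.39, 3.01, 3.01, 3.01].

INTERFACE

Orientations are given as a unit quaternion [w, x, y, z].
In Python, from workcell import * gives the robot as it stands.
- The arm moves only by the tool carry_out, never from a script. Its arguments are lists of equal length, an entry for each row: "dp": the shift along the tool's x, y, z in units of 30 mm (1.0 is 30 mm), a list of three; "rot": the turn, a rotation vector about the tool's x, y, z in units of 90 degrees (1.0 is 90 degrees), a list of three; "grip": the closure, from -1 (fully open) to 1 (shut). A call has 1 to 10 rows; each row shifts and turns the commanded pose from where the row before left it, along the tool's axes as they then stand; what a row does not reach is not made up. A row lasts 1/12 s, in which the tool goes at most 41.7 mm and 7.16 degrees, less where a joint would pass 70% of its speed; a pose out of reach is approached as far as the arm can. A call with a number of a shift or a turn outside -1 to 1 is refused whole. A call with a gripper value outside its range is refused whole. The fingers move at their own pace and stop on an object; "newtons" is the grip in N (left out, the last holds). Time passes only in rows, so rows that do not move let the fingers close. It gives the time, the measured TCP pose, the force, the opening and the grip force at its end, in the units of the state.
- sense(): the state, without advancing time (a new reading comes with each control period).
- capture(name): name is "side" or "top"; returns a dict with "img" (420x560x3 uint8, red, green, blue), "z_map" (420x560 float32, mm along the optical axis (not along the pixel's ray), 0 where there is no reading), "intrinsics" (3x3 intrinsics, pixels), "R" (3x3) and "t" (3): a world point X has camera coordinates R X + t. Camera axes: x right, y down, z forward; pixel columns grow to the right and rows downward; lengths in mm; the calibration is good to about 2 mm. A picture is of the moment at which its call begins.
- sign_off(): hands the job in; it is judged then, once.
The state is a dict: "time_s": time; "joint_positions": joint angles; "joint_velocities": joint speeds; "joint_torque": joint torques, N m; "tool_pos": TCP position; "eef_rot": TCP orientation; "contact_force": force on the tool from outside, world axes, zero at the start; "moment": the same for the moment, N m; "gripper_width": finger opening in mm; "gripper_force": force on a finger pad.
Only numpy, scipy, OpenCV 4.12 (cv2) and the standard library are available. Lean on these libraries where they do the work, as an engineer would, in place of code of your own. Each camera call takes 0.05 s, during which the arm holds its last target. There are 200 camera calls.

## Working session

There is one attempt and no reset: what is moved stays moved. The work goes in short steps, Python scripts to look and compute and a tool call to move; the robot and the scene stay as the last step left them, time stands still between calls to the robot, and variables do not carry over. Pictures are saved under pics/ and viewed, at most 10 in all, crops included, and the job is handed in when it is done.

Besides the shell and the picture viewer there is one more tool, called after "Call:" as name(argument=value, ...) on one line, values as JSON. carry_out: Moves the arm, as the interface text tells. Shifts and turns lie within -1 to 1; 1 stands for 30 mm of shift or 90 degrees of turn. Its arguments: {"type":"object","properties":{"dp":{"type":"array"},"rot":{"type":"array"},"grip":{"type":"array"},"newtons":{"type":"number"}},"required":["dp","rot","grip"]}

```bash
mkdir -p pics; ls; python3 - <<'E'
from workcell import *
import cv2,numpy as np,pickle
s=sense();print(s)
for n in("side","top"):
    c=capture(n);pickle.dump(c,open(n+".pkl","wb"))
    cv2.imwrite(f"pics/{n}0.png",c["img"][:,:,::-1]);print(n,c["intrinsics"],c["R"],c["t"],-c["R"].T@c["t"])
E
```

```text
pics
{'time_s': 0.0, 'joint_positions': array([ 1.14048236,  0.41796256, -0.01032654,  1.61415995,  0.00469933,
        1.11070907, -0.05300267]), 'joint_velocities': array([-1.02464502e-03, -1.28050571e-03, -8.22830450e-05, -1.29559871e-04,
       -4.13837324e-04,  8.61070149e-04, -6.78005206e-04]), 'joint_torque': array([ 4.52784570e-04, -8.51245093e+01,  6.38945997e-01, -4.25995159e+01,
       -4.87721816e-02,  1.85891421e-02,  6.07346169e-05]), 'tool_pos': array([ 236.79120994, -578.00185149,  204.8382856 ]), 'eef_rot': array([-5.86853751e-04,  9.81159641e-01,  1.93197802e-01, -1.56824483e-04]), 'contact_force': array([-0.35117427,  0.59614978,  0.27982389]), 'moment': array([ 0.02955446,  0.01178523, -0.05888283]), 'gripper_force': 0.0, 'gripper_width': 93.86743319106178}
side [[400.70889019   0.         282.0200368 ]
 [  0.         400.70889019 211.96771786]
 [  0.           0.           1.        ]] [[-0.90886774 -0.41708162  0.00152996]
 [-0.25472775  0.55216829 -0.79386646]
 [ 0.33026232 -0.72190934 -0.60809022]] [ 422.71817533  250.55252627 1046.26889742] [102.4744063  793.27210977 834.4843832 ]
top [[459.73850761   0.         285.50888763]
 [  0.         459.73850761 214.76981965]
 [  0.           0.           1.        ]] [[ 0.00611316 -0.99997787 -0.00262632]
 [-0.99604733 -0.00585636 -0.08863079]
 [ 0.08861345  0.00315775 -0.99606108]] [ -51.18372041  516.91383476 1407.40224591] [ 390.46876778  -52.59958025 1447.53866724]
```

View pics/side0.png

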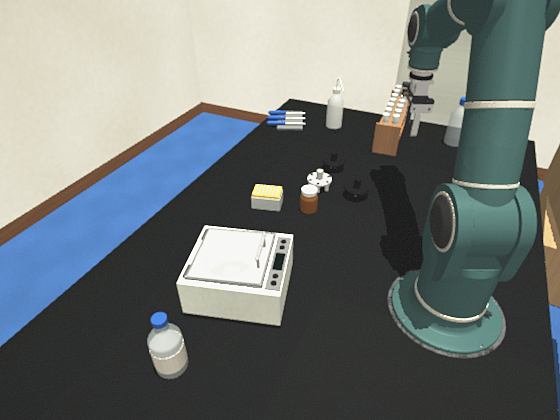

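View pics/top0.png

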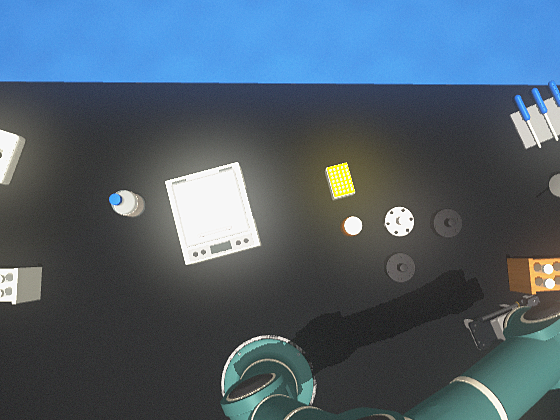

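The side view shows the centrifuge around (240,272), with its lid handle at (262,250) and its panel facing the robot. The white rotor is at side (320,180) and top (399,221). Two black look-alikes sit at top (448,223) and (400,267), the jar at (352,226), the tip box at (341,181) and the bottle at (127,203).

```bash
cat > h.py <<'E'
import numpy as np,cv2,pickle
def cloud(c):
    v,u=np.mgrid[0:420,0:560];z=c["z_map"];K=c["intrinsics"]
    p=np.stack([(u-K[0,2])/K[0,0]*z,(v-K[1,2])/K[1,1]*z,z],-1)
    w=(p-c["t"])@c["R"];w[z<=0]=np.nan;return w
def ray(c,u,v):
    d=c["R"].T@np.linalg.solve(c["intrinsics"],[u,v,1.]);return -c["R"].T@c["t"],d/np.linalg.norm(d)
def plane(c,u,v,h):
    o,d=ray(c,u,v);return o+d*(h-o[2])/d[2]
def tri(c1,p1,c2,p2):
    o1,d1=ray(c1,*p1);o2,d2=ray(c2,*p2)
    A=np.stack([d1,-d2],1);s=np.linalg.lstsq(A,o2-o1,rcond=None)[0]
    a,b=o1+s[0]*d1,o2+s[1]*d2;return (a+b)/2,np.linalg.norm(a-b)
E
python3 - <<'E'
from h import *
S,T=[pickle.load(open(n+".pkl","rb")) for n in("side","top")]
for n,c,roi,rot in(("side",S,(175,215,300,325),(300,160,335,198)),("top",T,(155,155,270,272),(375,195,425,247))):
    w=cloud(c);img=c["img"].astype(int)
    x0,y0,x1,y1=roi;P=w[y0:y1,x0:x1].reshape(-1,3);P=P[~np.isnan(P[:,0])]
    print(n,"heights",[(a,int(k)) for a,k in zip(range(0,240,5),np.histogram(P[:,2],np.arange(0,241,5))[0]) if k>20])
    D=P[(P[:,2]>112)&(P[:,2]<150)]
    r=cv2.minAreaRect(D[:,:2].astype(np.float32));print("deck rect",r,"med z",np.median(D[:,2]))
    H=P[(P[:,2]>150)&(P[:,2]<215)]
    if len(H)>5: print("handle",len(H),H.mean(0),cv2.minAreaRect(H[:,:2].astype(np.float32)))
    x0,y0,x1,y1=rot;sub=img[y0:y1,x0:x1];Q=w[y0:y1,x0:x1].reshape(-1,3);g=sub.min(-1).reshape(-1)>110
    R=Q[(Q[:,2]>20)&(g)]
    print("rotor circle",cv2.minEnclosingCircle(R[:,:2].astype(np.float32)),"z",np.percentile(R[:,2],[5,50,95]))
    k=Q[(Q[:,2]>60)&g];print("knob",len(k),k.mean(0),cv2.minEnclosingCircle(k[:,:2].astype(np.float32)))
a=np.hstack([cv2.resize(S["img"][220:325,175:300],None,fx=3,fy=3,interpolation=2),cv2.resize(T["img"][155:260+0,160:265],None,fx=3,fy=3,interpolation=2)])
cv2.imwrite("pics/lid.png",a[:,:,::-1]);print(a.shape)
E
```

```text
side heights [(0, 3193), (5, 145), (10, 187), (15, 133), (20, 139), (25, 140), (30, 132), (35, 142), (40, 143), (45, 138), (50, 156), (55, 150), (60, 144), (65, 149), (70, 146), (75, 152), (80, 156), (85, 148), (90, 156), (95, 169), (100, 157), (105, 165), (110, 159), (115, 410), (120, 1533), (125, 1802), (130, 2188), (135, 48), (165, 25), (170, 102)]
deck rect ((512.2359008789062, 162.9517822265625), (251.48501586914062, 226.14898681640625), 15.178786277770996) med z 128.77714911820829
handle 140 [452.5019706  154.12388985 170.40698296] ((454.4638671875, 149.99034118652344), (10.605480194091797, 96.51895904541016), 15.625802993774414)
rotor circle ((486.0880126953125, -332.5404052734375), 110.82238006591797) z [31.76634693 41.32451777 87.73274435]
knob 210 [ 480.49888747 -267.75087278   80.5995013 ] ((491.3840637207031, -317.3266296386719), 96.29180145263672)
top heights [(0, 2890), (5, 376), (10, 34), (110, 73), (115, 795), (120, 1397), (125, 2294), (130, 1652), (135, 146), (165, 53), (170, 77)]
deck rect ((515.790771484375, 166.4279022216797), (251.49118041992188, 220.55238342285156), 15.428620338439941) med z 127.4786075419873
handle 139 [458.30782875 150.00633471 170.72678406] ((458.30914306640625, 150.31246948242188), (11.01860523223877, 98.19762420654297), 15.587349891662598)
rotor circle ((500.9018249511719, -397.34552001953125), 45.4487419128418) z [30.5587165  35.9234422  68.01067854]
knob 49 [ 500.03163492 -396.55804027   69.34617615] ((501.0855407714844, -396.5198974609375), 11.640789031982422)
(315, 690, 3)
```

View pics/lid.png

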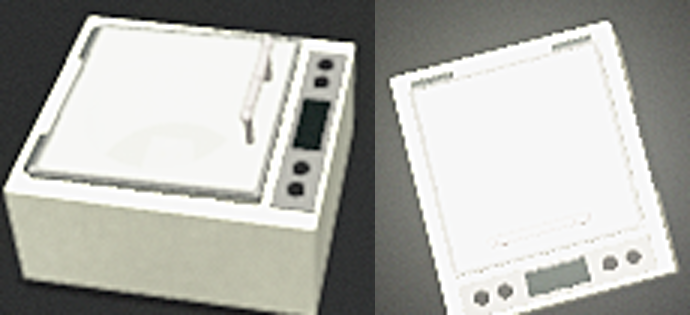

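The crop shows the lid nearly shut, with the bar handle near the panel side. The depth data puts the deck yaw at about +15.4° and the bar at (456,151), about 165 mm high, which matches the geometry. Next I check the rotor from the side view and plan the approach.

```bash
cat >> h.py <<'E'
from scipy.spatial.transform import Rotation as Ro
def rows(s,tgt,yaw,n,nr=None):
    """rows from state s to TCP tgt, tool x at world yaw(deg), tool down"""
    q=s["eef_rot"];R0=Ro.from_quat([q[1],q[2],q[3],q[0]])
    y=np.radians(yaw);G=Ro.from_matrix(np.array([[np.cos(y),np.sin(y),0],[np.sin(y),-np.cos(y),0],[0,0,-1]]))
    rv=(R0.inv()*G).as_rotvec();nr=nr or max(1,int(np.ceil(np.degrees(np.linalg.norm(rv))/7)))
    n=max(n,nr);d=(np.array(tgt)-s["tool_pos"])/n;R=R0;o=[];r=[]
    for i in range(n):
        o.append(np.round(R.inv().apply(d)/30,3).tolist())
        k=rv/nr if i<nr else rv*0
        r.append(np.round(k/(np.pi/2),3).tolist());R=R*Ro.from_rotvec(k)
    for i in range(0,n,10):print("dp",o[i:i+10],"\nrot",r[i:i+10])
E
python3 - <<'E'
from h import *
from workcell import sense
S,T=[pickle.load(open(n+".pkl","rb")) for n in("side","top")]
w=cloud(S);m=np.hypot(w[...,0]-498,w[...,1]+397)<60
for lo,hi in((25,42),(62,80)):
    P=w[m&(w[...,2]>lo)&(w[...,2]<hi)];print(len(P),cv2.minEnclosingCircle(P[:,:2].astype(np.float32)),np.median(P[:,2]))
v=np.argwhere(m&(w[...,2]>65));print(v.mean(0)[::-1]);w2=cloud(T)
v2=np.argwhere((np.hypot(w2[...,0]-500,w2[...,1]+397)<20)&(w2[...,2]>62));print(v2.mean(0)[::-1],tri(S,v.mean(0)[::-1],T,v2.mean(0)[::-1]))
rows(sense(),[456,151.2,215],22.3+83,28)
E
```

```text
244 ((496.69720458984375, -399.1890869140625), 45.69130325317383) 37.2347165334312
31 ((498.896240234375, -399.8163146972656), 14.342565536499023) 69.4735016293283
[320.11111111 170.40740741]
[401.375  219.6875] (array([ 497.95133603, -397.09792849,   69.8845965 ]), np.float64(4.840353701346298))
dp [[0.571, -0.704, -0.011], [0.651, -0.631, -0.011], [0.722, -0.548, -0.011], [0.783, -0.457, -0.012], [0.832, -0.359, -0.012], [0.87, -0.256, -0.012], [0.894, -0.149, -0.012], [0.906, -0.041, -0.012], [0.904, 0.069, -0.012], [0.889, 0.177, -0.012]] 
rot [[-0.0, -0.0, -0.077], [-0.0, -0.0, -0.077], [-0.0, -0.0, -0.077], [-0.0, -0.0, -0.077], [-0.0, -0.0, -0.077], [-0.0, -0.0, -0.077], [-0.0, -0.0, -0.077], [-0.0, -0.0, -0.077], [-0.0, -0.0, -0.077], [-0.0, -0.0, -0.077]]
dp [[0.861, 0.283, -0.012], [0.821, 0.385, -0.012], [0.769, 0.481, -0.012], [0.769, 0.481, -0.012], [0.769, 0.481, -0.012], [0.769, 0.481, -0.012], [0.769, 0.481, -0.012], [0.769, 0.481, -0.012], [0.769, 0.481, -0.012], [0.769, 0.481, -0.012]] 
rot [[-0.0, -0.0, -0.077], [-0.0, -0.0, -0.077], [-0.0, -0.0, -0.0], [-0.0, -0.0, -0.0], [-0.0, -0.0, -0.0], [-0.0, -0.0, -0.0], [-0.0, -0.0, -0.0], [-0.0, -0.0, -0.0], [-0.0, -0.0, -0.0], [-0.0, -0.0, -0.0]]
dp [[0.769, 0.481, -0.012], [0.769, 0.481, -0.012], [0.769, 0.481, -0.012], [0.769, 0.481, -0.012], [0.769, 0.481, -0.012], [0.769, 0.481, -0.012], [0.769, 0.481, -0.012], [0.769, 0.481, -0.012]] 
rot [[-0.0, -0.0, -0.0], [-0.0, -0.0, -0.0], [-0.0, -0.0, -0.0], [-0.0, -0.0, -0.0], [-0.0, -0.0, -0.0], [-0.0, -0.0, -0.0], [-0.0, -0.0, -0.0], [-0.0, -0.0, -0.0]]
```

Call:
carry_out(dp=[[0.57, -0.7, -0.01], [0.65, -0.63, -0.01], [0.72, -0.55, -0.01], [0.78, -0.46, -0.01], [0.83, -0.36, -0.01], [0.87, -0.26, -0.01], [0.89, -0.15, -0.01], [0.91, -0.04, -0.01], [0.9, 0.07, -0.01], [0.89, 0.18, -0.01]], rot=[[0, 0, -0.077], [0, 0, -0.077], [0, 0, -0.077], [0, 0, -0.077], [0, 0, -0.077], [0, 0, -0.077], [0, 0, -0.077], [0, 0, -0.077], [0, 0, -0.077], [0, 0, -0.077]], grip=[-1, -1, -1, -1, -1, -1, -1, -1, -1, -1], newtons=30)

```text
time_s: 0.93
tool_pos: [314.7, -316.6, 208.3]
eef_rot: [-0.0, 0.695, 0.719, -0.0]
contact_force: [1.0, 0.7, 0.4]
gripper_width: 94.0
gripper_force: 0.0
```

Call:
carry_out(dp=[[0.86, 0.28, -0.01], [0.82, 0.38, -0.01], [0.77, 0.48, -0.01], [0.77, 0.48, -0.01], [0.77, 0.48, -0.01], [0.77, 0.48, -0.01], [0.77, 0.48, -0.01], [0.77, 0.48, -0.01], [0.77, 0.48, -0.01], [0.77, 0.48, -0.01]], rot=[[0, 0, -0.077], [0, 0, -0.077], [0, 0, 0], [0, 0, 0], [0, 0, 0], [0, 0, 0], [0, 0, 0], [0, 0, 0], [0, 0, 0], [0, 0, 0]], grip=[-1, -1, -1, -1, -1, -1, -1, -1, -1, -1])

```text
time_s: 1.77
tool_pos: [391.8, -55.8, 211.5]
eef_rot: [0.0, 0.606, 0.796, -0.0]
contact_force: [0.5, -0.5, -0.5]
gripper_width: 93.9
gripper_force: 0.0
```

Call:
carry_out(dp=[[0.77, 0.48, -0.01], [0.77, 0.48, -0.01], [0.77, 0.48, -0.01], [0.77, 0.48, -0.01], [0.77, 0.48, -0.01], [0.77, 0.48, -0.01], [0.77, 0.48, -0.01], [0, 0, 0], [0, 0, 0]], rot=[[0, 0, 0], [0, 0, 0], [0, 0, 0], [0, 0, 0], [0, 0, 0], [0, 0, 0], [0, 0, 0], [0, 0, 0], [0, 0, 0]], grip=[-1, -1, -1, -1, -1, -1, -1, -1, -1])

```text
time_s: 2.52
tool_pos: [445.7, 126.7, 213.2]
eef_rot: [-0.001, 0.605, 0.796, 0.0]
contact_force: [0.5, -0.3, 0.5]
gripper_width: 94.1
gripper_force: 0.0
```

```bash
python3 - <<'E'
from h import *
from workcell import sense
s=sense();print(s["tool_pos"],s["eef_rot"],s["contact_force"],s["joint_positions"])
rows(s,[456,151.2,146.5],22.3+83,4)
E
```

```text
[445.72323754 126.69471571 213.24879612] [-6.15844437e-04  6.04756998e-01  7.96409814e-01  4.34620045e-05] [ 0.51483582 -0.29952703  0.49414516] [ 0.41211699  0.18681455 -0.83116373  1.96861684  0.15735101  1.05215693
 -0.21698612]
dp [[0.173, 0.138, 0.556], [0.174, 0.136, 0.556], [0.174, 0.136, 0.556], [0.174, 0.136, 0.556]] 
rot [[-0.0, -0.001, 0.003], [-0.0, -0.0, 0.0], [-0.0, -0.0, 0.0], [-0.0, -0.0, 0.0]]
```

Call:
carry_out(dp=[[0.35, 0.28, 0], [0.35, 0.27, 0.3], [0, 0, 0.6], [0, 0, 0.6], [0, 0, 0.5], [0, 0, 0.22], [0, 0, 0], [0, 0, 0]], rot=[[0, 0, 0], [0, 0, 0], [0, 0, 0], [0, 0, 0], [0, 0, 0], [0, 0, 0], [0, 0, 0], [0, 0, 0]], grip=[-1, -1, -1, -1, -1, -1, 0, 1], newtons=20)

```text
time_s: 3.18
tool_pos: [456.3, 149.8, 147.4]
eef_rot: [-0.0, 0.606, 0.796, -0.0]
contact_force: [-0.4, 0.3, 0.5]
gripper_width: 84.0
gripper_force: 0.0
```

Call:
carry_out(dp=[[0, 0, 0], [0, 0, 0], [0, 0, 0], [0, 0, 0], [0, 0, 0], [0, 0, 0]], rot=[[0, 0, 0], [0, 0, 0], [0, 0, 0], [0, 0, 0], [0, 0, 0], [0, 0, 0]], grip=[1, 1, 1, 1, 1, 1])

```text
time_s: 3.68
tool_pos: [456.3, 150.2, 147.1]
eef_rot: [0.0, 0.606, 0.796, 0.0]
contact_force: [-0.5, -0.4, 0.2]
gripper_width: 43.8
gripper_force: 0.0
```

Call:
carry_out(dp=[[0, 0, 0], [0, 0, 0], [0, 0, 0], [0, 0, 0], [0, 0, 0], [0, 0, 0], [0, 0, 0]], rot=[[0, 0, 0], [0, 0, 0], [0, 0, 0], [0, 0, 0], [0, 0, 0], [0, 0, 0], [0, 0, 0]], grip=[1, 1, 1, 1, 1, 1, 1])

```text
time_s: 4.27
tool_pos: [456.8, 150.3, 147.1]
eef_rot: [0.0, 0.606, 0.796, 0.001]
contact_force: [5.6, 2.0, -3.4]
gripper_width: 10.6
gripper_force: 20.0
```

```bash
python3 - <<'E'
import numpy as np
from workcell import sense
s=sense();print(s["tool_pos"],s["contact_force"],s["gripper_width"],s["gripper_force"])
th=np.linspace(.03,1.74,35);X=-170*np.cos(th)+41*np.sin(th);Z=170*np.sin(th)+41*np.cos(th)
d=np.stack([0*X[1:],np.diff(X),-np.diff(Z)],1)/30
for i in range(0,34,10):print(np.round(d[i:i+10],2).tolist())
E
```

```text
[456.79425734 150.33312719 147.07292283] [ 5.5614396   2.02032889 -3.36586882] 10.581123705543657 19.99937653541565
[[-0.0, 0.08, -0.28], [-0.0, 0.1, -0.28], [-0.0, 0.11, -0.27], [-0.0, 0.13, -0.26], [-0.0, 0.14, -0.26], [-0.0, 0.15, -0.25], [-0.0, 0.16, -0.24], [-0.0, 0.18, -0.23], [-0.0, 0.19, -0.23], [-0.0, 0.2, -0.22]]
[[-0.0, 0.21, -0.21], [-0.0, 0.22, -0.19], [-0.0, 0.23, -0.18], [-0.0, 0.24, -0.17], [-0.0, 0.25, -0.16], [-0.0, 0.25, -0.15], [-0.0, 0.26, -0.13], [-0.0, 0.27, -0.12], [-0.0, 0.27, -0.11], [-0.0, 0.28, -0.09]]
[[-0.0, 0.28, -0.08], [-0.0, 0.29, -0.06], [-0.0, 0.29, -0.05], [-0.0, 0.29, -0.04], [-0.0, 0.29, -0.02], [0.0, 0.29, -0.01], [0.0, 0.29, 0.01], [0.0, 0.29, 0.02], [0.0, 0.29, 0.04], [0.0, 0.29, 0.05]]
[[0.0, 0.29, 0.07], [0.0, 0.28, 0.08], [0.0, 0.28, 0.1], [0.0, 0.27, 0.11]]
```

The bar is held at a width of 10.6 mm. I'll swing the first part of the arc.

Call:
carry_out(dp=[[0, 0.08, -0.28], [0, 0.1, -0.28], [0, 0.11, -0.27], [0, 0.13, -0.26], [0, 0.14, -0.26], [0, 0.15, -0.25], [0, 0.16, -0.24], [0, 0.18, -0.23], [0, 0.19, -0.23], [0, 0.2, -0.22]], rot=[[0, 0, 0], [0, 0, 0], [0, 0, 0], [0, 0, 0], [0, 0, 0], [0, 0, 0], [0, 0, 0], [0, 0, 0], [0, 0, 0], [0, 0, 0]], grip=[1, 1, 1, 1, 1, 1, 1, 1, 1, 1])

```text
time_s: 5.1
tool_pos: [496.6, 161.3, 222.9]
eef_rot: [-0.001, 0.606, 0.796, -0.002]
contact_force: [-15.4, -5.1, 8.4]
gripper_width: 10.3
gripper_force: 20.0
```

Call:
carry_out(dp=[[0, 0.13, -0.23], [0, 0.18, -0.21], [0, 0.21, -0.19], [0, 0.23, -0.17], [0, 0.25, -0.16], [0, 0.25, -0.15], [0, 0.26, -0.13], [0, 0.27, -0.12], [0, 0.27, -0.11], [0, 0.28, -0.09]], rot=[[0, 0, 0], [0, 0, 0], [0, 0, 0], [0, 0, 0], [0, 0, 0], [0, 0, 0], [0, 0, 0], [0, 0, 0], [0, 0, 0], [0, 0, 0]], grip=[1, 1, 1, 1, 1, 1, 1, 1, 1, 1])

```text
time_s: 5.93
tool_pos: [565.8, 180.4, 270.6]
eef_rot: [0.0, 0.606, 0.796, -0.0]
contact_force: [-7.1, -3.8, 7.0]
gripper_width: 10.2
gripper_force: 20.0
```

Call:
carry_out(dp=[[0, 0.28, -0.09], [0, 0.29, -0.08], [0, 0.29, -0.06], [0, 0.29, -0.04], [0, 0.29, -0.03], [0, 0.29, -0.01], [0, 0.29, 0.0], [0, 0.29, 0.02], [0, 0.29, 0.03], [0, 0.29, 0.05]], rot=[[0, 0, 0], [0, 0, 0], [0, 0, 0], [0, 0, 0], [0, 0, 0], [0, 0, 0], [0, 0, 0], [0, 0, 0], [0, 0, 0], [0, 0, 0]], grip=[1, 1, 1, 1, 1, 1, 1, 1, 1, 1])

```text
time_s: 6.77
tool_pos: [649.7, 203.5, 275.4]
eef_rot: [-0.0, 0.606, 0.796, -0.0]
contact_force: [-2.6, -1.9, 1.5]
gripper_width: 10.4
gripper_force: 20.0
```

```bash
python3 - <<'E'
import numpy as np
from workcell import sense
s=sense();print(s["tool_pos"],s["contact_force"])
p=np.array([[456.8,150.3,147.1],[496.6,161.3,222.9],[565.8,180.4,270.6],s["tool_pos"]]);a=np.radians(15.4)
X=p[:,0]*np.cos(a)+p[:,1]*np.sin(a);Z=p[:,2]
A=np.c_[2*X,2*Z,np.ones(4)];c=np.linalg.lstsq(A,X**2+Z**2,rcond=None)[0];r=np.sqrt(c[2]+c[0]**2+c[1]**2)
ang=np.arctan2(Z-c[1],-(X-c[0]));print(c[:2],r,ang,"lid",ang-np.arctan2(41,170), "X,Z",X[-1],Z[-1])
E
```

```text
[649.71063752 203.5066904  275.40885754] [-2.56673735 -1.8911787   1.50040228]
[647.60795624 106.95051646] 171.82624087687034 [0.23553606 0.74386657 1.25088031 1.76319748] lid [-1.12101970e-03  5.07209495e-01  1.01422323e+00  1.52654040e+00] X,Z 680.4254863009317 275.4088575359664
```

Call:
carry_out(dp=[[0, 0.28, 0.06], [0, 0.28, 0.07], [0, 0.28, 0.08], [0, 0.27, 0.09], [0, 0.2, 0.08]], rot=[[0, 0, 0], [0, 0, 0], [0, 0, 0], [0, 0, 0], [0, 0, 0]], grip=[1, 1, 1, 1, 1])

```text
time_s: 7.18
tool_pos: [687.6, 214.0, 263.8]
eef_rot: [-0.0, 0.606, 0.796, 0.0]
contact_force: [-1.9, -2.8, 1.2]
gripper_width: 10.4
gripper_force: 20.0
```

Call:
carry_out(dp=[[0, 0.12, 0.03], [0, 0, 0]], rot=[[0, 0, 0], [0, 0, 0]], grip=[1, 1])

```text
time_s: 7.35
tool_pos: [687.9, 214.2, 263.2]
eef_rot: [-0.002, 0.605, 0.796, -0.003]
contact_force: [-26.1, -12.3, 16.3]
gripper_width: 10.3
gripper_force: 20.0
```

The force jumped to 27 N with no further motion, at a lid angle of about 1.76, so it is on its stop. I'll release narrowly and lift out.

Call:
carry_out(dp=[[0, -0.06, -0.02], [0, 0, 0], [0, 0, 0], [0, 0, 0], [0, 0, -0.3], [0, 0, -0.6], [0, 0, -0.7], [0, 0, -0.7], [0, 0, -0.3], [0, 0, 0]], rot=[[0, 0, 0], [0, 0, 0], [0, 0, 0], [0, 0, 0], [0, 0, 0], [0, 0, 0], [0, 0, 0], [0, 0, 0], [0, 0, 0], [0, 0, 0]], grip=[1, 0.47, 0.47, 0.47, 0.47, 0.47, 0.47, 0.47, 0.47, 0.47])

```text
time_s: 8.18
tool_pos: [689.0, 214.9, 344.5]
eef_rot: [0.001, 0.606, 0.796, 0.002]
contact_force: [-0.3, -0.7, -0.1]
gripper_width: 24.9
gripper_force: 0.0
```

```bash
python3 - <<'E'
from h import *
from workcell import sense,capture
s=sense();print(s["tool_pos"],s["contact_force"],s["gripper_width"])
c=capture("side");cv2.imwrite("pics/side1.png",c["img"][:,:,::-1])
rows(s,[499,-398,180],15.4,28)
E
```

```text
[689.01579474 214.94895102 344.49585303] [-0.25724798 -0.71861735 -0.13744115] 24.911168452319746
dp [[-0.643, -0.413, 0.194], [-0.688, -0.332, 0.194], [-0.723, -0.247, 0.194], [-0.748, -0.158, 0.195], [-0.761, -0.066, 0.195], [-0.764, 0.026, 0.195], [-0.755, 0.118, 0.195], [-0.735, 0.208, 0.195], [-0.705, 0.295, 0.196], [-0.664, 0.378, 0.196]] 
rot [[0.0, -0.0, 0.077], [0.0, -0.0, 0.077], [0.0, -0.0, 0.077], [0.0, -0.0, 0.077], [0.0, -0.0, 0.077], [0.0, -0.0, 0.077], [0.0, -0.0, 0.077], [0.0, -0.0, 0.077], [0.0, -0.0, 0.077], [0.0, -0.0, 0.077]]
dp [[-0.613, 0.455, 0.196], [-0.554, 0.526, 0.196], [-0.486, 0.589, 0.196], [-0.412, 0.643, 0.196], [-0.412, 0.643, 0.196], [-0.412, 0.643, 0.196], [-0.412, 0.643, 0.196], [-0.412, 0.643, 0.196], [-0.412, 0.643, 0.196], [-0.412, 0.643, 0.196]] 
rot [[0.0, -0.0, 0.077], [0.0, -0.0, 0.077], [0.0, -0.0, 0.077], [0.0, -0.0, 0.0], [0.0, -0.0, 0.0], [0.0, -0.0, 0.0], [0.0, -0.0, 0.0], [0.0, -0.0, 0.0], [0.0, -0.0, 0.0], [0.0, -0.0, 0.0]]
dp [[-0.412, 0.643, 0.196], [-0.412, 0.643, 0.196], [-0.412, 0.643, 0.196], [-0.412, 0.643, 0.196], [-0.412, 0.643, 0.196], [-0.412, 0.643, 0.196], [-0.412, 0.643, 0.196], [-0.412, 0.643, 0.196]] 
rot [[0.0, -0.0, 0.0], [0.0, -0.0, 0.0], [0.0, -0.0, 0.0], [0.0, -0.0, 0.0], [0.0, -0.0, 0.0], [0.0, -0.0, 0.0], [0.0, -0.0, 0.0], [0.0, -0.0, 0.0]]
```

View pics/side1.png

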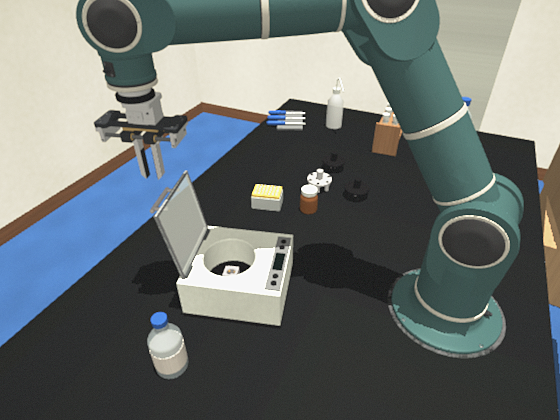

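The side view shows the lid standing up at (185,225), the socket visible in the bowl at (232,271), and the fingers clear at (150,160). I'll traverse to the rotor.

Call:
carry_out(dp=[[-0.64, -0.41, 0], [-0.69, -0.33, 0], [-0.72, -0.25, 0], [-0.75, -0.16, 0], [-0.76, -0.07, 0], [-0.76, 0.03, 0], [-0.76, 0.12, 0], [-0.74, 0.21, 0], [-0.7, 0.3, 0], [-0.66, 0.38, 0]], rot=[[0, 0, 0.077], [0, 0, 0.077], [0, 0, 0.077], [0, 0, 0.077], [0, 0, 0.077], [0, 0, 0.077], [0, 0, 0.077], [0, 0, 0.077], [0, 0, 0.077], [0, 0, 0.077]], grip=[0.47, 0.47, 0.47, 0.47, 0.3, 0.1, 0, -0.2, -0.2, -0.2])

```text
time_s: 9.07
tool_pos: [619.9, -6.0, 340.4]
eef_rot: [-0.0, 0.952, 0.307, -0.001]
contact_force: [-0.5, 0.6, 0.6]
gripper_width: 56.1
gripper_force: 0.0
```

Call:
carry_out(dp=[[-0.61, 0.46, 0.3], [-0.55, 0.53, 0.3], [-0.49, 0.59, 0.3], [-0.41, 0.64, 0.3], [-0.41, 0.64, 0.3], [-0.41, 0.64, 0.3], [-0.41, 0.64, 0.3], [-0.41, 0.64, 0.3], [-0.41, 0.64, 0.3], [-0.41, 0.64, 0.3]], rot=[[0, 0, 0.077], [0, 0, 0.077], [0, 0, 0.077], [0, 0, 0], [0, 0, 0], [0, 0, 0], [0, 0, 0], [0, 0, 0], [0, 0, 0], [0, 0, 0]], grip=[-0.2, -0.2, -0.2, -0.2, -0.2, -0.2, -0.2, -0.2, -0.2, -0.2])

```text
time_s: 9.9
tool_pos: [551.9, -223.9, 250.1]
eef_rot: [-0.0, 0.991, 0.133, -0.001]
contact_force: [0.4, 0.1, 0.1]
gripper_width: 56.2
gripper_force: 0.0
```

Call:
carry_out(dp=[[-0.41, 0.64, 0.3], [-0.41, 0.64, 0.3], [-0.41, 0.64, 0.3], [-0.41, 0.64, 0.3], [-0.41, 0.64, 0.3], [-0.41, 0.64, 0.3], [-0.41, 0.64, 0.3], [-0.2, 0.3, 0.3], [0, 0, 0], [0, 0, 0]], rot=[[0, 0, 0], [0, 0, 0], [0, 0, 0], [0, 0, 0], [0, 0, 0], [0, 0, 0], [0, 0, 0], [0, 0, 0], [0, 0, 0], [0, 0, 0]], grip=[-0.2, -0.2, -0.2, -0.2, -0.2, -0.2, -0.2, -0.2, -0.2, -0.2])

```text
time_s: 10.73
tool_pos: [501.9, -384.7, 178.8]
eef_rot: [-0.001, 0.991, 0.133, -0.001]
contact_force: [-0.1, 1.0, 0.7]
gripper_width: 56.4
gripper_force: 0.0
```

```bash
python3 - <<'E'
from h import *
from workcell import sense
s=sense();print(s["tool_pos"],s["contact_force"],s["gripper_width"],s["joint_positions"])
rows(s,[499,-398,39.5],15.4,5)
E
```

```text
[ 501.91201158 -384.70701934  178.84508028] [-0.1251858   1.03651714  0.6748236 ] 56.4301855463646 [ 0.80850821  0.47066256 -0.27490351  1.61135111  0.13920491  1.08086369
 -0.80712432]
dp [[-0.041, 0.082, 0.929], [-0.042, 0.08, 0.929], [-0.042, 0.08, 0.929], [-0.042, 0.08, 0.929], [-0.042, 0.08, 0.929]] 
rot [[-0.001, 0.001, -0.001], [-0.0, 0.0, -0.0], [-0.0, 0.0, -0.0], [-0.0, 0.0, -0.0], [-0.0, 0.0, -0.0]]
```

Call:
carry_out(dp=[[-0.21, 0.4, 0.2], [0, 0, 0.8], [0, 0, 0.8], [0, 0, 0.8], [0, 0, 0.8], [0, 0, 0.6], [0, 0, 0.4], [0, 0, 0.2], [0, 0, 0], [0, 0, 0]], rot=[[0, 0, 0], [0, 0, 0], [0, 0, 0], [0, 0, 0], [0, 0, 0], [0, 0, 0], [0, 0, 0], [0, 0, 0], [0, 0, 0], [0, 0, 0]], grip=[-0.2, -0.2, -0.2, -0.2, -0.2, -0.2, -0.2, -0.2, -0.2, -0.2], newtons=50)

```text
time_s: 11.57
tool_pos: [499.9, -398.8, 42.7]
eef_rot: [0.0, 0.991, 0.134, 0.0]
contact_force: [0.2, -0.4, -0.5]
gripper_width: 56.5
gripper_force: 0.0
```

```bash
python3 - <<'E'
from h import *
from workcell import sense,capture
s=sense();print(s["tool_pos"],s["contact_force"],s["gripper_width"])
c=capture("side");a=cv2.resize(c["img"][110:230,250:410],None,fx=4,fy=4,interpolation=2)
cv2.imwrite("pics/grasp.png",a[:,:,::-1])
E
```

```text
[ 499.89898394 -398.7949112    42.74621993] [ 0.21526932 -0.4029322  -0.47236011] 56.46068661068893
```

View pics/grasp.png

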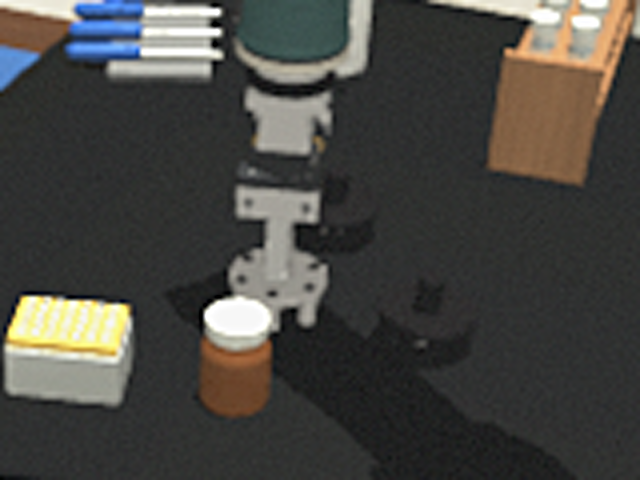

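The gripper sits centred over the rotor at crop (280,270), clear of the jar at (235,350). I'll close on the knob.

Call:
carry_out(dp=[[0, 0, 0.06], [0, 0, 0], [0, 0, 0], [0, 0, 0], [0, 0, 0], [0, 0, 0], [0, 0, 0], [0, 0, 0], [0, 0, 0]], rot=[[0, 0, 0], [0, 0, 0], [0, 0, 0], [0, 0, 0], [0, 0, 0], [0, 0, 0], [0, 0, 0], [0, 0, 0], [0, 0, 0]], grip=[1, 1, 1, 1, 1, 1, 1, 1, 1])

```text
time_s: 12.37
tool_pos: [499.4, -398.9, 40.3]
eef_rot: [0.0, 0.991, 0.133, 0.0]
contact_force: [-1.1, 0.5, 4.5]
gripper_width: 23.1
gripper_force: 50.0
```

Call:
carry_out(dp=[[0, 0, -0.1], [0, 0, -0.3], [0, 0, -0.6], [0, 0, -0.8], [0, 0, -0.8], [0, 0, -0.8], [0, 0, -0.8], [0, 0, -0.8], [0, 0, -0.8], [0, 0, -0.6]], rot=[[0, 0, 0], [0, 0, 0], [0, 0, 0], [0, 0, 0], [0, 0, 0], [0, 0, 0], [0, 0, 0], [0, 0, 0], [0, 0, 0], [0, 0, 0]], grip=[1, 1, 1, 1, 1, 1, 1, 1, 1, 1])

```text
time_s: 13.2
tool_pos: [499.5, -398.8, 235.0]
eef_rot: [0.001, 0.991, 0.134, 0.001]
contact_force: [-0.9, -0.3, -1.4]
gripper_width: 23.1
gripper_force: 50.0
```

```bash
python3 - <<'E'
from h import *
from workcell import sense,capture
s=sense();print(s["tool_pos"],s["contact_force"],s["gripper_width"],s["gripper_force"])
S,T=capture("side"),capture("top")
pickle.dump(S,open("side2.pkl","wb"));pickle.dump(T,open("top2.pkl","wb"))
a=[cv2.resize(S["img"][170:310,170:310],(400,400),interpolation=2),cv2.resize(T["img"][145:275,155:285],(400,400),interpolation=2)]
cv2.imwrite("pics/bowl.png",np.hstack(a)[:,:,::-1])
a=np.radians(15.4);o=np.array([537,170.5])
for c in(S,T):
    w=cloud(c);d=w[...,:2]-o;xc=d@[np.cos(a),np.sin(a)];yc=d@[-np.sin(a),np.cos(a)];z=w[...,2]
    m=(np.hypot(xc,yc)<60)&(z>55)&(z<78);P=w[m];print(len(P),P.mean(0),cv2.minAreaRect(P[:,:2].astype(np.float32)))
    # deck rect
    m=(np.abs(z-120)<5)&(np.abs(xc+25)<150)&(np.abs(yc)<135);P=w[m][:,:2].astype(np.float32);print("deck",cv2.minAreaRect(P))
E
```

```text
[ 499.52413727 -398.77556158  235.01464294] [-0.8746141  -0.33544278 -1.35792999] 23.0577525758139 49.99938726425171
129 [537.30439818 167.66722975  66.24434099] ((535.7457885742188, 169.3545684814453), (36.100040435791016, 38.46212387084961), 14.523824691772461)
deck ((510.77044677734375, 162.5540313720703), (249.63107299804688, 226.5729522705078), 14.840799331665039)
117 [538.83517662 172.14540288  65.96584489] ((539.142333984375, 172.20396423339844), (36.12560272216797, 35.88636016845703), 16.02079963684082)
deck ((515.0678100585938, 166.46099853515625), (250.29696655273438, 221.07115173339844), 15.409233093261719)
```

View pics/bowl.png

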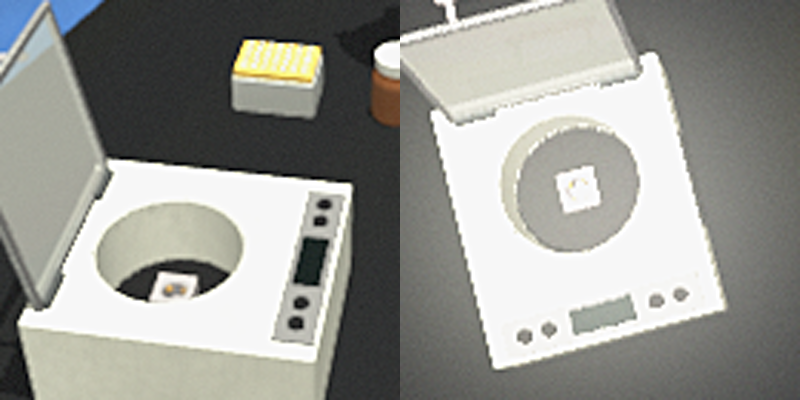

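The views show the lid up, the socket block at top-crop (578,187), and the bystanders undisturbed. The two views put the socket at about (537.6,170.5), with its mouth 66 mm high.

```bash
python3 - <<'E'
from h import *
from workcell import sense
s=sense();rows(s,[537.6,170.5,210],15.4,26)
E
```

```text
dp [[0.239, -0.692, 0.031], [0.24, -0.692, 0.033], [0.24, -0.692, 0.033], [0.24, -0.692, 0.033], [0.24, -0.692, 0.033], [0.24, -0.692, 0.033], [0.24, -0.692, 0.033], [0.24, -0.692, 0.033], [0.24, -0.692, 0.033], [0.24, -0.692, 0.033]] 
rot [[0.003, -0.002, -0.001], [0.0, -0.0, -0.0], [0.0, -0.0, -0.0], [0.0, -0.0, -0.0], [0.0, -0.0, -0.0], [0.0, -0.0, -0.0], [0.0, -0.0, -0.0], [0.0, -0.0, -0.0], [0.0, -0.0, -0.0], [0.0, -0.0, -0.0]]
dp [[0.24, -0.692, 0.033], [0.24, -0.692, 0.033], [0.24, -0.692, 0.033], [0.24, -0.692, 0.033], [0.24, -0.692, 0.033], [0.24, -0.692, 0.033], [0.24, -0.692, 0.033], [0.24, -0.692, 0.033], [0.24, -0.692, 0.033], [0.24, -0.692, 0.033]] 
rot [[0.0, -0.0, -0.0], [0.0, -0.0, -0.0], [0.0, -0.0, -0.0], [0.0, -0.0, -0.0], [0.0, -0.0, -0.0], [0.0, -0.0, -0.0], [0.0, -0.0, -0.0], [0.0, -0.0, -0.0], [0.0, -0.0, -0.0], [0.0, -0.0, -0.0]]
dp [[0.24, -0.692, 0.033], [0.24, -0.692, 0.033], [0.24, -0.692, 0.033], [0.24, -0.692, 0.033], [0.24, -0.692, 0.033], [0.24, -0.692, 0.033]] 
rot [[0.0, -0.0, -0.0], [0.0, -0.0, -0.0], [0.0, -0.0, -0.0], [0.0, -0.0, -0.0], [0.0, -0.0, -0.0], [0.0, -0.0, -0.0]]
```

Call:
carry_out(dp=[[0.1, -0.3, 0.03], [0.17, -0.5, 0.03], [0.24, -0.69, 0.03], [0.24, -0.69, 0.03], [0.24, -0.69, 0.03], [0.24, -0.69, 0.03], [0.24, -0.69, 0.03], [0.24, -0.69, 0.03], [0.24, -0.69, 0.03], [0.24, -0.69, 0.03]], rot=[[0, 0, 0], [0, 0, 0], [0, 0, 0], [0, 0, 0], [0, 0, 0], [0, 0, 0], [0, 0, 0], [0, 0, 0], [0, 0, 0], [0, 0, 0]], grip=[1, 1, 1, 1, 1, 1, 1, 1, 1, 1])

```text
time_s: 14.13
tool_pos: [511.6, -195.6, 221.9]
eef_rot: [-0.001, 0.991, 0.134, -0.001]
contact_force: [0.5, 0.5, -1.1]
gripper_width: 23.3
gripper_force: 50.0
```

Call:
carry_out(dp=[[0.24, -0.69, 0.03], [0.24, -0.69, 0.03], [0.24, -0.69, 0.03], [0.24, -0.69, 0.03], [0.24, -0.69, 0.03], [0.24, -0.69, 0.03], [0.24, -0.69, 0.03], [0.24, -0.69, 0.03], [0.24, -0.69, 0.03], [0.24, -0.69, 0.03]], rot=[[0, 0, 0], [0, 0, 0], [0, 0, 0], [0, 0, 0], [0, 0, 0], [0, 0, 0], [0, 0, 0], [0, 0, 0], [0, 0, 0], [0, 0, 0]], grip=[1, 1, 1, 1, 1, 1, 1, 1, 1, 1])

```text
time_s: 14.97
tool_pos: [525.5, 22.5, 213.0]
eef_rot: [-0.0, 0.991, 0.134, -0.001]
contact_force: [0.7, -0.1, -1.5]
gripper_width: 23.3
gripper_force: 50.0
```

Call:
carry_out(dp=[[0.24, -0.69, 0.03], [0.24, -0.69, 0.03], [0.24, -0.69, 0.03], [0.24, -0.69, 0.03], [0.24, -0.69, 0.03], [0.15, -0.5, 0.03], [0.1, -0.3, 0.03], [0, 0, 0], [0, 0, 0], [0, 0, 0]], rot=[[0, 0, 0], [0, 0, 0], [0, 0, 0], [0, 0, 0], [0, 0, 0], [0, 0, 0], [0, 0, 0], [0, 0, 0], [0, 0, 0], [0, 0, 0]], grip=[1, 1, 1, 1, 1, 1, 1, 1, 1, 1])

```text
time_s: 15.8
tool_pos: [535.1, 153.6, 207.5]
eef_rot: [0.0, 0.991, 0.133, -0.0]
contact_force: [-0.5, -0.7, -2.2]
gripper_width: 23.2
gripper_force: 50.0
```

```bash
python3 - <<'E'
from h import *
from workcell import sense,capture
s=sense();print(s["tool_pos"],s["eef_rot"],s["contact_force"],s["gripper_width"]);rows(s,[537.6,170.5,112],15.4,5)
S=capture("side");w=cloud(S)
for z0 in(0,):
    tz=s["tool_pos"][2]-40.3
    m=(np.hypot(w[...,0]-s["tool_pos"][0],w[...,1]-s["tool_pos"][1])<52)&(abs(w[...,2]-tz-32)<8)
    P=w[m];print(len(P),cv2.minEnclosingCircle(P[:,:2].astype(np.float32)),np.median(P[:,2])-tz)
E
```

```text
[535.06679297 153.59731367 207.5224649 ] [ 2.40345169e-04  9.91101432e-01  1.33108152e-01 -3.36730587e-04] [-0.48016864 -0.70069877 -2.15604978] 23.194626448708682
dp [[0.046, -0.104, 0.637], [0.046, -0.104, 0.637], [0.046, -0.104, 0.637], [0.046, -0.104, 0.637], [0.046, -0.104, 0.637]] 
rot [[0.0, 0.0, -0.001], [0.0, 0.0, -0.0], [0.0, 0.0, -0.0], [0.0, 0.0, -0.0], [0.0, 0.0, -0.0]]
581 ((533.524658203125, 152.8898162841797), 46.6651725769043) 36.764315104737506
```

Call:
carry_out(dp=[[0.11, -0.26, 0], [0.11, -0.25, 0], [0, 0, 0.5], [0, 0, 0.6], [0, 0, 0.6], [0, 0, 0.6], [0, 0, 0.5], [0, 0, 0.3], [0, 0, 0], [0, 0, 0]], rot=[[0, 0, 0], [0, 0, 0], [0, 0, 0], [0, 0, 0], [0, 0, 0], [0, 0, 0], [0, 0, 0], [0, 0, 0], [0, 0, 0], [0, 0, 0]], grip=[1, 1, 1, 1, 1, 1, 1, 1, 1, 1])

```text
time_s: 16.68
tool_pos: [537.7, 171.5, 115.1]
eef_rot: [-0.0, 0.991, 0.134, -0.0]
contact_force: [0.1, -0.4, -0.5]
gripper_width: 22.9
gripper_force: 50.0
```

```bash
python3 - <<'E'
from h import *
from workcell import sense,capture
s=sense();print(s["tool_pos"],s["contact_force"],s["gripper_width"]);rows(s,[537.4,170.3,102],15.4,2)
S=capture("side");T=capture("top")
a=[cv2.resize(S["img"][170:310,170:310],(400,400),interpolation=2),cv2.resize(T["img"][145:275,155:285],(400,400),interpolation=2)]
cv2.imwrite("pics/ins.png",np.hstack(a)[:,:,::-1])
E
```

```text
[537.7494834  171.53278896 115.07923271] [ 0.05543839 -0.40745324 -0.45094388] 22.931945565220897
dp [[-0.011, 0.018, 0.218], [-0.011, 0.018, 0.218]] 
rot [[-0.0, 0.0, -0.0], [-0.0, 0.0, -0.0]]
```

View pics/ins.png

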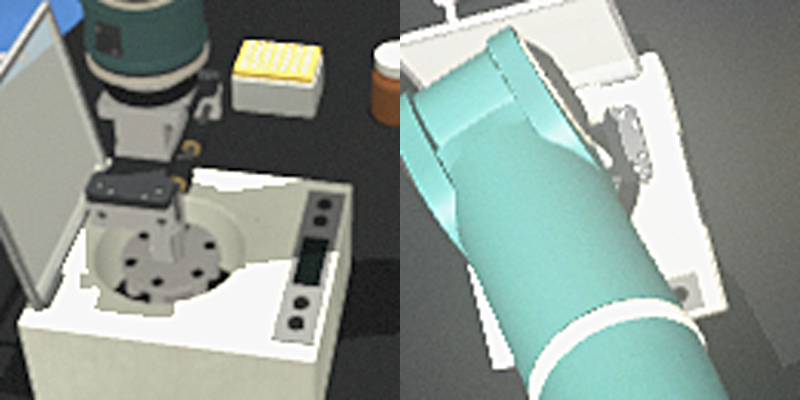

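The crop shows the rotor in the bowl with its disc at (172,262), centred above the socket and clear of the lid. I'll descend gently into the mouth.

Call:
carry_out(dp=[[-0.02, 0.03, 0.1], [0, 0, 0.1], [0, 0, 0.1], [0, 0, 0.1], [0, 0, 0.05], [0, 0, 0]], rot=[[0, 0, 0], [0, 0, 0], [0, 0, 0], [0, 0, 0], [0, 0, 0], [0, 0, 0]], grip=[1, 1, 1, 1, 1, 1])

```text
time_s: 17.28
tool_pos: [537.4, 170.6, 101.2]
eef_rot: [-0.0, 0.991, 0.134, 0.0]
contact_force: [2.2, 3.8, -2.6]
gripper_width: 23.4
gripper_force: 50.0
```

Call:
carry_out(dp=[[0.02, -0.02, 0.06], [0, 0, 0.06], [0, 0, 0.06], [0, 0, 0]], rot=[[0, 0, 0], [0, 0, 0], [0, 0, 0], [0, 0, 0]], grip=[1, 1, 1, 1])

```text
time_s: 17.62
tool_pos: [538.2, 171.1, 96.2]
eef_rot: [-0.0, 0.991, 0.134, 0.0]
contact_force: [1.3, 1.8, 4.9]
gripper_width: 22.5
gripper_force: 50.0
```

Call:
carry_out(dp=[[0, 0, 0.05], [0, 0, 0.05], [0, 0, 0]], rot=[[0, 0, 0], [0, 0, 0], [0, 0, 0]], grip=[1, 1, 1])

```text
time_s: 17.87
tool_pos: [537.8, 170.8, 92.7]
eef_rot: [-0.0, 0.991, 0.133, -0.0]
contact_force: [1.6, 2.4, -6.3]
gripper_width: 23.6
gripper_force: 50.0
```

Call:
carry_out(dp=[[0, 0, 0.05], [0, 0, 0.05], [0, 0, 0]], rot=[[0, 0, 0], [0, 0, 0], [0, 0, 0]], grip=[1, 1, 1])

```text
time_s: 18.12
tool_pos: [537.3, 170.9, 89.3]
eef_rot: [-0.0, 0.991, 0.134, -0.0]
contact_force: [3.2, 3.7, -11.5]
gripper_width: 23.1
gripper_force: 50.0
```

Call:
carry_out(dp=[[0, 0, 0.04], [0, 0, 0.03], [0, 0, 0]], rot=[[0, 0, 0], [0, 0, 0], [0, 0, 0]], grip=[1, 1, 1])

```text
time_s: 18.37
tool_pos: [537.6, 171.0, 87.6]
eef_rot: [-0.0, 0.991, 0.134, -0.0]
contact_force: [-0.2, 4.2, -6.3]
gripper_width: 23.1
gripper_force: 50.0
```

Call:
carry_out(dp=[[0, 0, 0.03], [0, 0, 0.02], [0, 0, 0]], rot=[[0, 0, 0], [0, 0, 0], [0, 0, 0]], grip=[1, 1, 1])

```text
time_s: 18.62
tool_pos: [537.8, 170.9, 86.3]
eef_rot: [-0.0, 0.991, 0.134, 0.0]
contact_force: [1.0, 4.0, -5.8]
gripper_width: 23.1
gripper_force: 50.0
```

Call:
carry_out(dp=[[0, 0, 0.02], [0, 0, 0.02], [0, 0, 0]], rot=[[0, 0, 0], [0, 0, 0], [0, 0, 0]], grip=[1, 1, 1])

```text
time_s: 18.87
tool_pos: [538.3, 171.0, 86.2]
eef_rot: [0.0, 0.991, 0.134, 0.001]
contact_force: [-3.4, 2.0, 12.5]
gripper_width: 22.8
gripper_force: 50.0
```

Call:
carry_out(dp=[[0, 0, 0], [0, 0, 0], [0, 0, 0], [0, 0, 0], [0, 0, 0], [0, 0, 0]], rot=[[0, 0, 0], [0, 0, 0], [0, 0, 0], [0, 0, 0], [0, 0, 0], [0, 0, 0]], grip=[1, 1, 1, 1, 1, 1])

```text
time_s: 19.37
tool_pos: [538.3, 171.0, 86.2]
eef_rot: [0.0, 0.991, 0.134, 0.001]
contact_force: [-2.9, 3.8, 13.3]
gripper_width: 23.1
gripper_force: 50.0
```

```bash
python3 - <<'E'
from h import *
from workcell import sense,capture
for i in range(3):
    S=capture("side");s=sense();print(s["time_s"],s["tool_pos"],s["contact_force"])
cv2.imwrite("pics/end.png",S["img"][:,:,::-1])
w=cloud(S);m=(np.hypot(w[...,0]-537,w[...,1]-170)<45)&(abs(w[...,2]-82)<8);print(np.median(w[m][:,2]))
E
```

```text
19.4167 [538.21930376 171.00860143  86.1293264 ] [-2.83584236  2.37852161 12.84626846]
19.4667 [538.25442451 170.98135623  86.14447043] [-2.23357929  3.4005697  12.63019619]
19.5167 [538.22717101 171.01494679  86.13789628] [-3.6747616   2.8655809  12.89710412]
82.84283596490079
```

View pics/end.png

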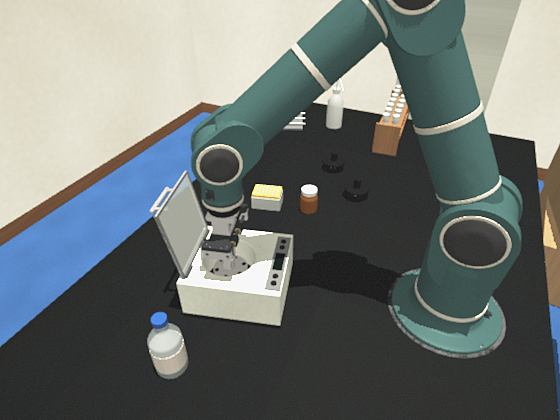

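The rotor is seated at (225,265): its disc top measures 82.8 mm against 82 expected. The push is steady at about 13 N, the lid is still up at (185,225), and the bystanders haven't moved.

```bash
python3 -c "
from workcell import *
print(sign_off())"
```

```text
the job is handed in; nothing more can be done
None
```

The job is handed in: the lid is fully up at its stop, the rotor is snapped home on the seat, and the gripper still holds it with a push of about 13 N (19.5 s of the 69 s used); the bystanders were not touched.

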